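Roll the sample vial to the reading stripe

ROBOT

A 7-joint arm with a two-finger parallel gripper is mounted at the origin on a cart in front of the work surface, level with it; the furniture and walls round the work are solid. World frame = base frame: x ahead of the robot, y to its left, z up, the work surface at z = 0. Lengths are in m, angles in rad, forces in N, time in s.
With the tool pointing down it reaches from about 0.4 to 0.9 m from the base axis. Payload 5.5 kg.
Tool frame: the origin (TCP) lies at the centre of the arm's flange, where the gripper is bolted on; the fingertips stand 173 mm ahead of it and the grasp point (between the pads) lies 155 mm ahead of it; z points along the fingers, y is the line along which they close (so a half turn about z gives the same grasp; the last joint's range is limited). The gripper opens to 85 mm and grips with 20 to 120 N. Pads are 22 mm wide; open, the fingers measure 114 mm over their backs; the gripper's body (76 mm by 85 mm) begins 54 mm behind the grasp point. The pads swing forward as they close: fully open they stand 13 mm farther back than shut.
Start: joints at [0.263, 0.501, -0.427, 1.55, 0.221, 1.138, -0.21], TCP at [0.65, 0, 0.405] pointing down, gripper open.
Joint ranges: [-2.88, 2.88], [-0.31, 2.03], [-1.54, 1.56], [0.2, 2.42], [-1.41, 4.55], [0.19, 2.02], [-2.57, 2.57]. Speed limits (rad/s): [2.57, 2.57, 3.14, 3.14, 3.14, 3.14, 3.14].

INTERFACE

Orientations are given as [roll, pitch, yaw] about the fixed x, y, z axes, in that order (R = Rz(yaw) Ry(pitch) Rx(roll)).
In Python, from rig import * gives the robot as it stands.
- The arm moves only by the tool move_arm, never from a script. Its argument "plan" is one flat list of numbers, 4 for each row, row after row: the shift along the tool's x, y, z in mm, then the turn about the tool's z in rad. A call has exactly 8 rows; each row is the pose to reach, as a shift and turn from the pose commanded when the call began, along the tool's axes at that moment; what a row does not reach only later rows make up. A row lasts 1/10 s, in which the tool goes at most 50 mm and 8.59 degrees, less where a joint would pass 70% of its speed; a pose out of reach is approached as far as the arm can. A call with a gripper value outside its range is refused whole. "claw" is the opening in per cent of the stroke, from 0 (shut) to 100 (fully open), set as the call begins (left out, the last holds). The fingers move at their own pace and stop on an object; "squeeze" is the grip in N (left out, the last holds). Time passes only in rows, so rows that repeat a pose let the fingers close, or fill a call up. It gives the time, the measured TCP pose, the force, the opening and the grip force at its end, in the units of the state.
- get_state(): the state, without advancing time (a new reading comes with each control period).
- capture(name): name is "scene" or "side" or "wrist"; returns the picture (480x640x3 uint8, red, green, blue); there is no depth.
- camera_info(name): a dict with "camera_matrix" (3x3 intrinsics, pixels), "origin" and "rotation" of the camera in the world. Camera axes: x right, y up, looking along -z (the intrinsics and any distortion apply to the point x, -y, -z); pixel columns grow to the right and rows downward; lengths in m; the calibration is good to about 2 mm. The wrist camera is an equidistant fisheye: a pixel r from the principal point sees the ray r / f radians off the axis. A picture is of the moment at which its call begins: read the wrist's pose just before it. camera_info takes no time and is no camera call; for the wrist camera it gives the pose at the moment of the call.
- job_done(): hands the job in; it is judged then, once.
The state is a dict: "time_s": time; "q": joint angles; "qd": joint speeds; "joint_torque": joint torques, N m; "ee_pos": TCP position; "tool_rot": TCP orientation; "ft_force": force on the tool from outside, world axes, zero at the start; "moment": the same for the moment, N m; "width": finger opening in m; "grasp_force": force on a finger pad.
Only numpy, scipy, OpenCV 4.12 (cv2) and the standard library are available. Lean on these libraries where they do the work, as an engineer would, in place of code of your own. Each camera call takes 0.05 s, during which the arm holds its last target. There are 200 camera calls.

TASK

Two brown sample vials lie on their sides on the grey board. Roll the one with the blue cap along the board by pushing its side, until it rests lying along the yellow stripe with its middle over it. Do not lift it off the board or let it roll clear past the stripe, and leave the black-capped vial where it lies.

Things in the scene. Friction and masses are not known exactly. Their poses are not given: they have to be found in the camera images.
- vial_blue_cap: the vial to roll: brown glass cylinder with a white label and a BLUE cap, 24 mm diameter, 62 mm long (barrel 52 mm, cap 22 mm diameter), about 30 g, lying on its side. Origin: centre of the bottom face, on the axis (12 mm above the board); z axis along the vial from bottom to cap, roughly away from the robot at the start; the x and y axes turn as it rolls
- vial_blue_cap_mid (a point): the middle of the blue-capped vial, on its axis, 31 mm from its bottom; lying on the board it is 16 mm above the worktop. The glass is smooth, so a pushed vial rolls. Let go at 30 mm/s it rolls on about 3 mm, at 60 mm/s about 8 mm, at 100 mm/s about 20 mm
- vial_black_cap_mid (a point): the middle of the other vial, of the same size and also brown but with a BLACK cap, lying beside the first one, about 104 mm away along the board's y; to be left alone. The two may be in either place
- board: grey fixed board, 280 mm along its x, 220 mm along its y, 4 mm thick, on the worktop. Origin: centre of its underside. Its x axis is the direction to roll (roughly to the robot's right), its y axis lies along the stripe (roughly away from the robot)
- stripe (a point): centre of the yellow stripe on the board's top face (4 mm above the worktop); the stripe is 30 mm wide along the board's x and runs across the whole board along y, flush with it; same axes as the board. The vials start 120 to 165 mm before it (board -x side)
Mind the look-alikes: they are no part of the job. Leave any red look-alike of the vial_blue_cap alone.

How it is judged:
By the outcome, as a careful person would: the job done as asked, in the order asked, and still so for the second after the job is handed in, with the robot touching nothing.
It also fails if it takes over 40 s, if anything falls off the work surface, if the arm or the gripper's body presses on something with over 40 N, if the wrist force passes 120 N, or if a joint passes its speed limit or range.

## Working session

There is one attempt and no reset: what is moved stays moved. The work goes in short steps, Python scripts to look and compute and a tool call to move; the robot and the scene stay as the last step left them, time stands still between calls to the robot, and variables do not carry over. Pictures are saved under pics/ and viewed, at most 10 in all, crops included, and the job is handed in when it is done.

Besides the shell and the picture viewer there is one more tool, called after "Call:" by a JSON object that holds its "method" and its "body", one argument or row to a line. move_arm: Moves the arm, as the interface text tells. Its arguments: {"type":"object","properties":{"plan":{"type":"array","items":{"type":"number"}},"claw":{"type":"number"},"squeeze":{"type":"number"}},"required":["plan"]}

```bash
mkdir -p pics; cat > h.py <<'E'
from rig import *
import numpy as np, cv2
def px2w(name,u,v,z,ci=None):
    c=ci or camera_info(name);K=np.array(c["camera_matrix"]);o=np.array(c["origin"]);R=np.array(c["rotation"])
    a=(u-K[0,2])/K[0,0];b=(v-K[1,2])/K[1,1]
    if name=="wrist":
        r=np.hypot(a,b);s=np.sin(r)/r if r>1e-9 else 1;d=np.array([a*s,-b*s,-np.cos(r)])
    else: d=np.array([a,-b,-1])
    d=R@d;return o+d*(z-o[2])/d[2]
def save(n,f):
    cv2.imwrite(f,cv2.cvtColor(capture(n),cv2.COLOR_RGB2BGR))
E
python3 - <<'E'
from h import *
s=get_state();print(s)
for n in("scene","side","wrist"):print(n,camera_info(n))
save("scene","pics/a.png");save("wrist","pics/b.png")
E
```

```text
{'time_s': 0.0, 'q': array([ 0.26316981,  0.50186003, -0.42680358,  1.55143161,  0.22081181,
        1.13831286, -0.21030184]), 'qd': array([-0.00061535,  0.00051918, -0.000195  ,  0.00053325,  0.00011358,
       -0.00010455,  0.00057788]), 'joint_torque': array([ 1.57038257e-04, -5.69523740e+01, -5.81651285e+00, -2.80938792e+01,
        1.07328620e-02,  1.20940185e-02,  1.30241034e-05]), 'ee_pos': array([ 6.49649288e-01, -3.27376559e-05,  4.03660134e-01]), 'tool_rot': array([-3.13964285e+00, -6.39575388e-05,  1.57089164e+00]), 'ft_force': array([-0.9387893 ,  0.09640863, -0.03671007]), 'moment': array([0.00705488, 0.00016229, 0.01697756]), 'grasp_force': 0.0, 'width': 0.08538114547413275}
scene {'camera_matrix': array([[485.22047853,   0.        , 323.88735131],
       [  0.        , 485.22047853, 243.51003621],
       [  0.        ,   0.        ,   1.        ]]), 'origin': array([0.04168623, 0.71970993, 0.53453128]), 'rotation': array([ 0.96198529,  0.01967712, -2.52382293])}
side {'camera_matrix': array([[444.73313175,   0.        , 324.99831167],
       [  0.        , 444.73313175, 245.46047631],
       [  0.        ,   0.        ,   1.        ]]), 'origin': array([0.19046474, 0.82545623, 0.51051432]), 'rotation': array([ 1.01437895, -0.0126382 , -2.77862595])}
wrist {'camera_matrix': array([[371.64829954,   0.        , 316.89206565],
       [  0.        , 371.64829954, 247.6256132 ],
       [  0.        ,   0.        ,   1.        ]]), 'origin': array([0.64959114, 0.07054078, 0.37477255]), 'rotation': array([-0.2782079 ,  0.00268115, -0.00116837])}
```

```bash
sed -i 's/R=np.array(c\["rotation"\])/R=Rotation.from_euler("xyz",c["rotation"]).as_matrix()/; 2a from scipy.spatial.transform import Rotation' h.py; cat h.py | head -6
```

```text
from rig import *
import numpy as np, cv2
from scipy.spatial.transform import Rotation
def px2w(name,u,v,z,ci=None):
    c=ci or camera_info(name);K=np.array(c["camera_matrix"]);o=np.array(c["origin"]);R=Rotation.from_euler("xyz",c["rotation"]).as_matrix()
    a=(u-K[0,2])/K[0,0];b=(v-K[1,2])/K[1,1]
```

View pics/a.png

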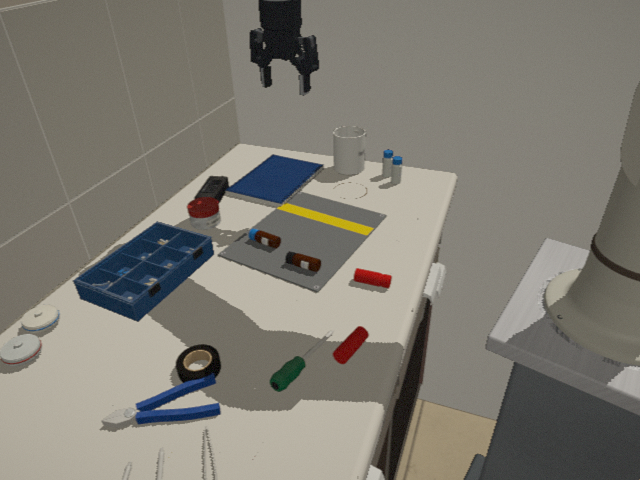

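View pics/b.png

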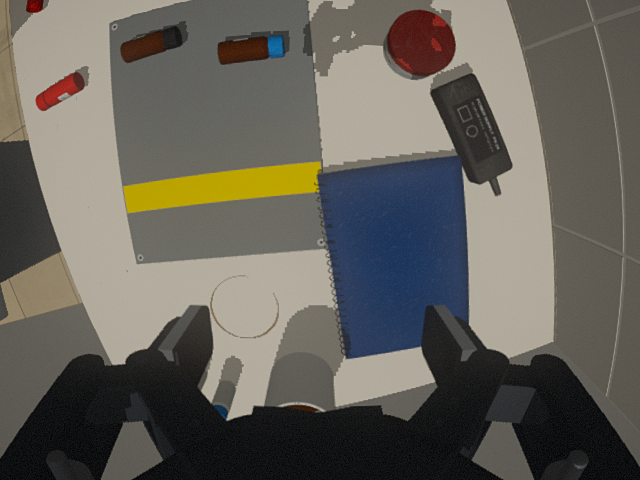

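Wrist view: blue-capped vial from (219,52) to (284,46), black-capped at (121,50)-(182,36), stripe corners (322,163), (322,193), (124,186), (129,213).

```bash
python3 - <<'E'
from h import *
P=lambda u,v,z:np.round(px2w("wrist",u,v,z)*1000,1)[:2]
for n,u,v,z in [("bot",219,52,.016),("cap",285,45,.016),("bbot",122,53,.016),("bcap",182,37,.016),("s1",320,162,.004),("s2",321,193,.004),("s3",124,186,.004),("s4",129,213,.004),("c1",137,263,.004),("c2",323,244,.004),("hole",114,27,.004)]:print(n,P(u,v,z))
S=lambda u,v,z:np.round(px2w("scene",u,v,z)*1000,1)[:2]
for n,u,v,z in [("bot",280,241,.016),("cap",249,235,.016),("s",283,205,.004),("s",372,233,.004),("s",368,229,.004)]:print(n,S(u,v,z))
E
```

```text
bot [553.5 166.2]
cap [618.4 169.3]
bbot [444.6 180.3]
bcap [514.1 187. ]
s1 [651.8  52.8]
s2 [652.8  21.6]
s3 [436.8  35.1]
s4 [440.2   4.7]
c1 [442.7 -53.6]
c2 [654.9 -31.5]
hole [425.2 217.7]
bot [554.6 158.5]
cap [617.6 176.1]
s [649.1  35.7]
s [433.3  23.2]
s [447.3  15.2]
```

Call:
{"method": "move_arm", "body": {
  "plan": [40,-14,20,-0.02,80,-28,40,-0.04,120,-42,60,-0.06,160,-55,80,-0.08,200,-66,100,-0.08,210,-66,120,-0.08,210,-66,120,-0.08,210,-66,120,-0.08],
  "claw": 25
}}

```text
time_s: 0.9
ee_pos: [0.584, 0.2093, 0.2842]
tool_rot: [-3.14, 0.001, 1.651]
ft_force: [0.2, -1.1, 0.4]
width: 0.0215
grasp_force: 0.0
```

```bash
python3 - <<'E'
from h import *
s=get_state();print(s["ee_pos"],s["tool_rot"],s["width"]);c=camera_info("wrist");np.save("c.npy",c,allow_pickle=True)
save("wrist","pics/c.png")
E
```

```text
[0.58403896 0.20933286 0.28421799] [-3.14021648e+00  1.06639124e-03  1.65070867e+00] 0.021492838545257457
```

View pics/c.png

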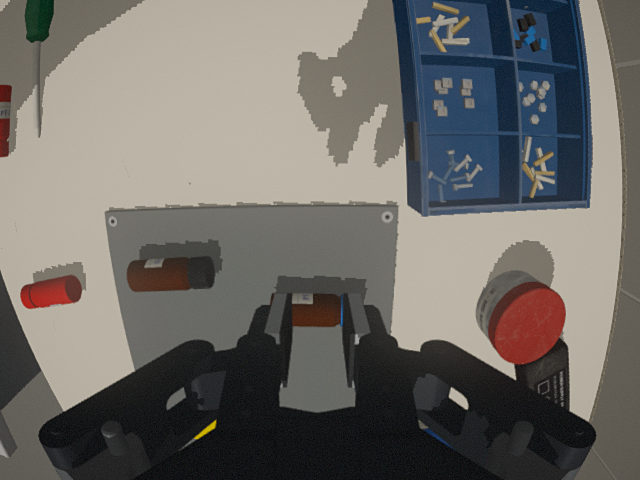

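The wrist view shows the blue vial between the fingers (barrel from about 282 to 342, rows 293–327) and the black-capped one clear at left. Check positions.

```bash
python3 - <<'E'
from h import *
c=np.load("c.npy",allow_pickle=True).item()
P=lambda u,v,z:np.round(px2w("wrist",u,v,z,c)*1000,1)[:2]
for n,u,v,z in [("capline",342,310,.016),("bot?",282,310,.016),("backL",292,293,.02),("backR",340,294,.02),("fr",292,327,.02),("frR",340,326,.02),("bbot",128,276,.016),("bcap",214,272,.016),("hole",112,221,.004),("hole2",387,217,.004)]:print(n,P(u,v,z))
E
```

```text
capline [604.8 166.6]
bot? [562.2 163.1]
backL [568.8 178.7]
backR [601.7 180.6]
fr [570.2 152.1]
frR [604.3 155.7]
bbot [443.  177.7]
bcap [512.7 187.7]
hole [424.8 216.5]
hole2 [630.5 233.8]
```

Call:
{"method": "move_arm", "body": {
  "plan": [0,-3,25,0,0,-3,50,0,0,-3,75,0,0,-3,92,0,0,-3,101,0,0,-3,101,0,-3,-3,101,0,-6,-3,101,0]
}}

```text
time_s: 1.75
ee_pos: [0.5822, 0.2039, 0.185]
tool_rot: [3.139, -0.001, 1.651]
ft_force: [-0.2, -0.4, 0.0]
width: 0.0213
grasp_force: 0.0
```

Call:
{"method": "move_arm", "body": {
  "plan": [-3,0,1,0,-6,0,1,0,-9,0,1,0,-12,0,1,0,-15,0,1,0,-18,0,1,0,-21,0,1,0,-24,0,1,0]
}}

```text
time_s: 2.55
ee_pos: [0.5834, 0.1797, 0.1827]
tool_rot: [-3.142, -0.0, 1.651]
ft_force: [0.2, -0.6, -0.6]
width: 0.0214
grasp_force: 0.0
```

Call:
{"method": "move_arm", "body": {
  "plan": [-4,0,0,0,-8,0,0,0,-12,0,0,0,-16,0,0,0,-20,0,0,0,-24,0,0,0,-27,0,0,0,-29,0,0,0]
}}

```text
time_s: 3.35
ee_pos: [0.5858, 0.1505, 0.1827]
tool_rot: [3.142, 0.0, 1.651]
ft_force: [-0.6, 0.5, 0.1]
width: 0.021
grasp_force: 0.0
```

```bash
python3 - <<'E'
from h import *
s=get_state();print(s["ee_pos"],s["tool_rot"],s["width"]);c=camera_info("wrist");np.save("c.npy",c,allow_pickle=True)
a=capture("scene");b=capture("wrist")
a=cv2.resize(a[180:300,210:400],None,fx=3,fy=3);b=b[100:460,100:540]
im=np.zeros((720,570,3),np.uint8);im[:360]=a;im[360:,:440]=b
cv2.imwrite("pics/d.png",cv2.resize(im,(475,600))[:,:,::-1])
E
```

```text
[0.58578364 0.15054952 0.1827173 ] [3.14153344e+00 1.19738275e-04 1.65053448e+00] 0.021014312839902023
```

View pics/d.png

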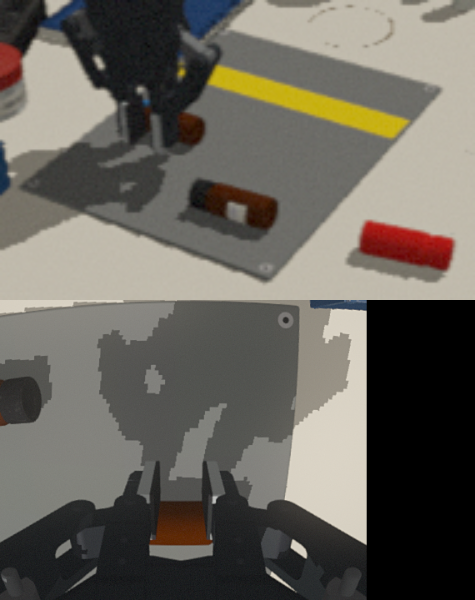

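```bash
python3 - <<'E'
from h import *
c=np.load("c.npy",allow_pickle=True).item()
P=lambda u,v,z:np.round(px2w("wrist",u,v,z,c)*1000,1)[:2]
print(P(285,341,.02),P(350,341,.02),P(285,394,.02),P(350,394,.02))
b=capture("wrist")[300:430,240:400];cv2.imwrite("pics/e.png",cv2.resize(b,None,fx=5,fy=4.6)[:,:,::-1])
E
```

```text
[573.1 141.7] [600.  143.8] [574.2 113.4] [603.4 115.7]
```

View pics/e.png

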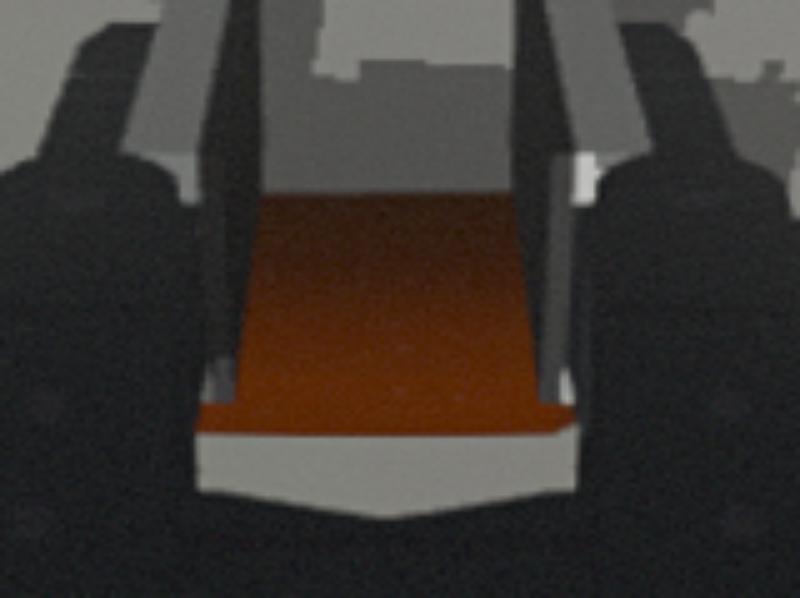

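Call:
{"method": "move_arm", "body": {
  "plan": [-2,0,0,0,-6,0,0,0,-10,0,0,0,-14,0,0,0,-18,0,0,0,-22,0,0,0,-26,0,0,0,-30,0,0,0]
}}

```text
time_s: 4.3
ee_pos: [0.5882, 0.1207, 0.1827]
tool_rot: [3.142, -0.0, 1.651]
ft_force: [0.0, 0.5, -0.3]
width: 0.0211
grasp_force: 0.0
```

Call:
{"method": "move_arm", "body": {
  "plan": [-4,0,0,0,-8,0,0,0,-12,0,0,0,-16,0,0,0,-20,0,0,0,-24,0,0,0,-28,0,0,0,-32,0,0,0]
}}

```text
time_s: 5.1
ee_pos: [0.5907, 0.0888, 0.1827]
tool_rot: [3.142, -0.0, 1.651]
ft_force: [-0.4, -0.1, 1.1]
width: 0.0211
grasp_force: 0.0
```

Call:
{"method": "move_arm", "body": {
  "plan": [-4,0,0,0,-8,0,0,0,-11,0,0,0,-14,0,0,0,-16,0,0,0,-18,0,0,0,-19,0,0,0,-20,0,0,0]
}}

```text
time_s: 5.9
ee_pos: [0.5923, 0.0693, 0.1827]
tool_rot: [3.142, -0.0, 1.651]
ft_force: [-0.7, 0.4, 0.3]
width: 0.0216
grasp_force: 0.0
```

```bash
python3 - <<'E'
from h import *
s=get_state();print(s["ee_pos"],s["tool_rot"],s["width"]);c=camera_info("wrist");np.save("c.npy",c,allow_pickle=True)
a=capture("side");b=capture("wrist")
im=np.zeros((600,640,3),np.uint8);im[:300]=cv2.resize(a[120:270,180:500],None,fx=2,fy=2);im[300:]=b[180:]
cv2.imwrite("pics/f.png",im[:,:,::-1])
E
```

```text
[0.59228481 0.06928048 0.18273752] [ 3.14152409e+00 -1.29541881e-04  1.65095254e+00] 0.02160079327205421
```

View pics/f.png

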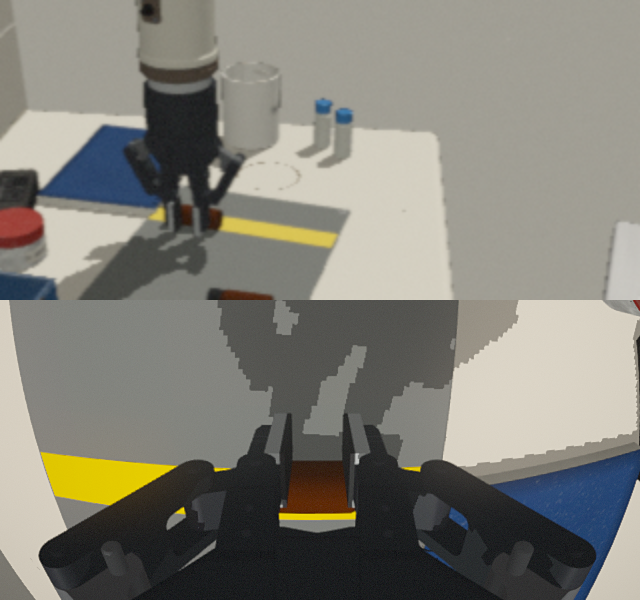

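```bash
python3 - <<'E'
from h import *
c=np.load("c.npy",allow_pickle=True).item()
P=lambda u,v,z:np.round(px2w("wrist",u,v,z,c)*1000,1)[:2]
print("vial",P(318,341,.016),P(318,393,.018)); print("stripe far edge",P(318,400,.004),P(70,379,.004),"near",P(415,347,.004),P(110,337,.004),P(45,332,.004))
E
```

```text
vial [593.4  59.3] [595.6  32.6]
stripe far edge [596.9  16.9] [449.5   4. ] near [640.7  51.4] [486.4  40.2] [438.5  34.5]
```

Call:
{"method": "move_arm", "body": {
  "plan": [-2,0,0,0,-4,0,0,0,-6,0,0,0,-8,0,0,0,-10,0,0,0,-12,0,0,0,-13,0,0,0,-14,0,0,0]
}}

```text
time_s: 6.8
ee_pos: [0.5934, 0.0552, 0.1827]
tool_rot: [-3.142, -0.0, 1.651]
ft_force: [0.6, 0.2, -0.9]
width: 0.0214
grasp_force: 0.0
```

Call:
{"method": "move_arm", "body": {
  "plan": [0,0,0,0,2,0,0,0,5,0,0,0,20,0,0,0,40,0,0,0,60,0,-30,0,70,0,-70,0,70,0,-100,0]
}}

```text
time_s: 7.6
ee_pos: [0.5871, 0.1298, 0.2848]
tool_rot: [3.14, -0.003, 1.656]
ft_force: [0.5, 0.1, 0.0]
width: 0.0214
grasp_force: 0.0
```

```bash
python3 - <<'E'
from h import *
s=get_state();print(s["ee_pos"],s["tool_rot"],s["width"]);c=camera_info("wrist");np.save("c.npy",c,allow_pickle=True)
save("wrist","pics/g.png")
E
```

```text
[0.58713465 0.12982056 0.28481105] [ 3.14030657e+00 -2.74723069e-03  1.65618137e+00] 0.0214396297087517
```

View pics/g.png

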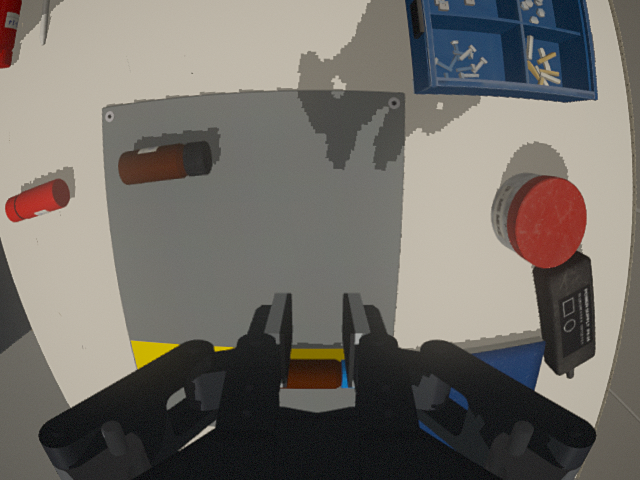

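Call:
{"method": "move_arm", "body": {
  "plan": [0,0,-30,0,-10,0,-60,0,-40,0,-90,0,-70,0,-110,0,-100,0,-110,0,-120,0,-110,0,-130,0,-110,0,-130,0,-110,0]
}}

```text
time_s: 8.45
ee_pos: [0.5982, -0.0052, 0.3924]
tool_rot: [-3.141, 0.0, 1.649]
ft_force: [-0.5, 0.1, -1.0]
width: 0.0212
grasp_force: 0.0
```

```bash
python3 - <<'E'
from h import *
s=get_state();print(s["ee_pos"],s["tool_rot"],s["width"]);c=camera_info("wrist");np.save("c.npy",c,allow_pickle=True)
save("wrist","pics/i.png")
E
```

```text
[ 0.59817867 -0.0052271   0.3923678 ] [-3.14114951e+00  2.13632028e-04  1.64898755e+00] 0.021214236627774996
```

View pics/i.png

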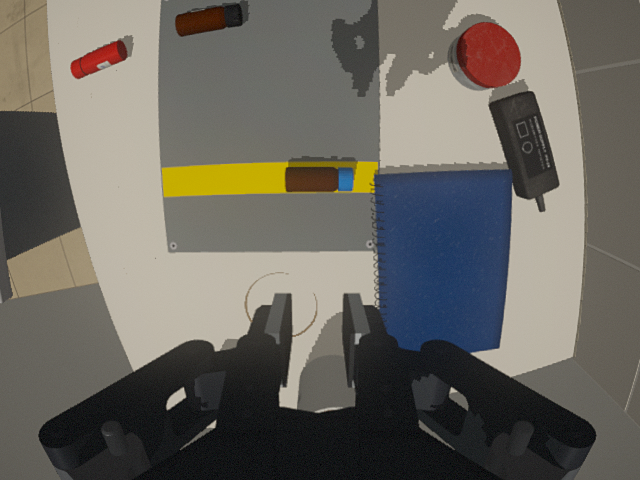

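The blue-capped vial lies on the stripe at (286–355, 167–192), parallel to it; the black-capped vial has not moved. I'll do one numeric check before handing in.

```bash
python3 - <<'E'
from h import *
c=np.load("c.npy",allow_pickle=True).item()
im=cv2.imread("pics/i.png");h=cv2.cvtColor(im,cv2.COLOR_BGR2HSV)
for u in (270,365,372):
    r=np.where(cv2.inRange(h[:,u:u+1],(22,150,120),(35,255,255))[:,0])[0]; r=r[(r>150)&(r<210)]
    print(u,r.min(),r.max()+1,[np.round(px2w("wrist",u,v,.004,c)*1000,1)[:2] for v in (r.min(),r.max()+1)])
print([np.round(px2w("wrist",u,v,.016,c)*1000,1)[:2] for u,v in((286,179.5),(355,180),(320,167),(320,192))])
E
```

```text
270 163 193 [array([548.5,  43.9]), array([550.2,  14.5])]
365 162 193 [array([639.9,  51.9]), array([642.8,  21.7])]
372 162 193 [array([646.7,  52.6]), array([649.7,  22.3])]
[array([566.,  30.]), array([630.5,  34.6]), array([596.8,  44. ]), array([598.7,  20.5])]
```

```bash
python3 -c "
from rig import *
print(job_done())"
```

```text
the job is handed in; nothing more can be done
None
```

The blue-capped vial rests lying along the yellow stripe with its middle within about 1 mm of the stripe's centre line. The black-capped vial was not touched, and I handed the job in at about 8.5 s with the arm clear.

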